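# Clamp the woodblock and hold the gauge pin centred through the guide

### The job

First swing the red-handled toggle clamp over so that it presses the carved woodblock down into its jig, and leave it clamped. Then take the orange-handled gauge pin from its wooden stand and lower it upright through the brass guide ring into the block's registration hole until its tip is about halfway through the block's thickness; the ring has just been lacquered, so nothing may touch it. Finish while still holding the pin there in the gripper, steady and centred in the ring, touching neither ring nor block; leave the ink jar, water bottle, baren and awl where they are.

Things in the scene. Friction and masses are not known exactly. Their poses are not given: they have to be found in the camera images.
- jig: Fixed aluminium jig, base plate 160 (x) x 300 (y) x 12 mm, with dark fences (top at 26 mm) round the block. Origin at table height; plate y from -170 to +130 mm. Its yaw varies. The clamp is at its -y end; the guide ring is over (0, 50 mm), on a blue arm 24 mm wide (top at 80 mm) from a blue post at its +x edge (x 68 to 80, y 32 to 68 mm, top at 86 mm).
- clamp_hinge (a point): Hinge axis of the toggle clamp, at (0, -135, 64) mm in the jig's frame, between two blue cheeks (44 mm wide over all along x, top at 72 mm). The axis is level, along the jig's x.
- clamp_bar (a point): Centre of the clamp's red cross bar: a cylinder 18 mm thick and 60 mm long, parallel to the hinge axis and 105 mm from it, at the free end of the steel arm (18 mm wide, 12 mm thick). Moves with the arm. At the open stop it is 160 mm above the table and leans 44 mm beyond the hinge, on the side away from the block.
- clamp (a joint): Clamp angle, rad. 0 = arm level along the jig's +y, foot on the block; 1.57 = upright; 2.0 = open stop, leaning away from the block (it starts there). A spring throws it over centre at about 1.3: above, it is pulled open; below, it swings down by itself in under 1 s and keeps pressing the block with about 8 N. Pushing the bar over takes 5 to 10 N.
- clamp_foot: Black rubber foot of the clamp, 20 mm wide, under the arm 82 mm from the hinge, on a stiff spring (3 mm travel). Origin at the centre of its pressing face.
- block: Loose carved woodblock with orange ink lines, 120 (x) x 180 (y) x 28 mm, lying in the jig between the fences with about 1 mm of play, same axes as the jig. Origin at the centre of its underside; its top is 40 mm above the table.
- block_hole (a point): Centre of the mouth of the block's registration hole, in its top face. The hole is 24 mm wide, right through the 28 mm block, directly under the guide ring and coaxial with it; below it is the jig's base.
- guide: Brass guide ring fixed on the jig, axis vertical: outside 40 mm, bore 24 mm, height 24 mm, from 62 to 86 mm above the table. Origin at the centre of its lower face. Nothing may touch it.
- guide_mouth (a point): Centre of the upper opening of the guide ring's bore, 86 mm above the table.
- pin: Loose gauge pin, about 100 g: a steel rod 10 mm thick and 95 mm long, with a round orange handle on top, 24 mm thick and 50 mm long (95 to 145 mm above the tip). Its z axis runs from tip to handle; origin at the tip. It starts upright in the stand, tip 10 mm above the table.
- pin_tip (a point): Centre of the flat lower end (tip) of the pin's rod.
- pin_handle (a point): Point on the pin's axis in the middle of the handle, 120 mm above the tip.
- stand: Fixed wooden stand for the pin, 60 x 60 x 50 mm, with a hole 15 mm wide and 40 mm deep in the middle of its top. Origin at table height.
- ink_jar: Bystander: amber glass jar with a yellow lid, 54 mm wide, 65 mm high. Origin under its centre. It and the stand may have exchanged places.
- water_bottle: Bystander: clear bottle, 64 mm wide, 190 mm high. Origin under its centre.
- baren: Bystander: black printing pad, a disc 120 mm wide and 13 mm high. Origin under its centre.
- awl: Bystander: awl, a thin steel shank with a wooden handle, 170 mm long, lying flat beyond the jig.
Mind the look-alikes: they are no part of the job. Leave any green or purple look-alike of the pin alone. What is shaped like the block but turquoise is not meant.

How it is judged:
By the outcome, as a careful person would: the job done as asked, in the order asked, and still so for the second after the job is handed in, while the arm keeps its last pose, push and grip.
It also fails if it takes over 61 s, if anything falls off the work surface, if the arm or the gripper's body presses on something with over 40 N, if the wrist force passes 120 N, or if a joint passes its speed limit or range.

### The arm

A 6-joint arm with a two-finger parallel gripper is mounted at the origin on the work surface. World frame = base frame: x ahead of the robot, y to its left, z up, the work surface at z = 0. Lengths are in mm, angles in rad, forces in N, time in s.
With the tool pointing down it reaches from about 300 to 850 mm from the base axis. Payload 5.4 kg.
Tool frame: the origin (TCP) lies midway between the tips of the shut fingers; the grasp point (between the pads) lies 19 mm behind it (arm.grasp_offset is the distance from the TCP to the grasp point, in mm); z points along the fingers, y is the line along which they close (so a half turn about z gives the same grasp; the last joint's range is limited). The gripper opens to 85 mm and grips with 20 to 120 N. Pads are 22 mm wide; open, the fingers measure 114 mm over their backs; the gripper's body (76 mm by 85 mm) begins 54 mm behind the grasp point. The pads swing forward as they close: fully open they stand 13 mm farther back than shut.
Start: joints at [0.997, 0.158, 1.597, -0, 1.386, -0.21], TCP at [204.61, 537.346, 231.299] pointing down, gripper open.
Joint ranges: [-2.91, 2.91], [-0.94, 2.29], [0.18, 2.7], [-1.29, 4.43], [0.17, 2.64], [-3, 3]. Speed limits (rad/s): [2.57, 2.57, 3.14, 3.14, 3.14, 3.14].

### API

Orientations are given as a unit quaternion [x, y, z, w].
In Python, from bench import arm gives the robot as it stands.
- The arm moves only by the shell command python3 -m creep 'ROWS' [OPENING]. ROWS is text: rows parted by semicolons, each of 4 numbers parted by spaces: the shift along the tool's x, y, z in cm, then the turn about the tool's z in rad. In form: tx ty tz yaw; .... A call has exactly 10 rows; each row is the pose to reach, as a shift and turn from the pose commanded when the call began, along the tool's axes at that moment; what a row does not reach only later rows make up. A row lasts 1/8 s, in which the tool goes at most 62.5 mm and 10.7 degrees, less where a joint would pass 70% of its speed; a pose out of reach is approached as far as the arm can. A call with a gripper value outside its range is refused whole. OPENING is the finger opening in cm, from 0 to 8.54, set as the call begins (- or left out, the last holds). The fingers move at their own pace and stop on an object; the grip force is fixed at half the most. Time passes only in rows, so rows that repeat a pose let the fingers close, or fill a call up. It gives the time, the measured TCP pose, the force, the opening and the grip force at its end, in the units of the state.
- arm.get_state(): the state, without advancing time (a new reading comes with each control period).
- arm.capture(name): name is "scene" or "top" or "wrist"; returns a dict with "color" (420x560x3 uint8, red, green, blue), "intrinsics" (3x3 intrinsics, pixels), "origin" and "rotation" of the camera in the world; the wrist camera has in their place "hand_eye" (4x4, takes a point from camera to tool coordinates, whose origin is the TCP and whose axes are the flange's). Camera axes: x right, y down, z forward; pixel columns grow to the right and rows downward; lengths in mm; the calibration is good to about 2 mm. A picture is of the moment at which its call begins: read the wrist's pose just before it. There is no depth.
- arm.sign_off(): hands the job in; it is judged then, once.
The state is a dict: "t": time; "joint_pos": joint angles; "qd": joint speeds; "effort": joint torques, N m; "tcp_pos": TCP position; "tool_rot": TCP orientation; "wrist_force": force on the tool from outside, world axes, zero at the start; "torque": the same for the moment, N m; "opening": finger opening in mm; "grip_force": force on a finger pad.
Only numpy, scipy, OpenCV 4.12 (cv2) and the standard library are available. Lean on these libraries where they do the work, as an engineer would, in place of code of your own. Each camera call takes 0.05 s, during which the arm holds its last target. There are 200 camera calls.

## Working session

There is one attempt and no reset: what is moved stays moved. The work goes in short steps, Python scripts to look and compute and a shell command to move; the robot and the scene stay as the last step left them, time stands still between calls to the robot, and variables do not carry over. Pictures are saved under pics/ and viewed, at most 10 in all, crops included, and the job is handed in when it is done.

```bash
mkdir -p pics; cat > h.py <<'E'
import numpy as np, cv2
from bench import arm
from scipy.spatial.transform import Rotation as R
def save(n,img): cv2.imwrite('pics/'+n,np.ascontiguousarray(img[...,::-1]))
E
python3 - <<'E'
from h import *
import pickle
s=arm.get_state();print({k:np.round(v,3) for k,v in s.items()})
D={}
for n in('scene','top'):
    c=arm.capture(n);D[n]=c;print(n,c['origin'],np.round(c['rotation'],3).tolist(),c['intrinsics'].tolist() if hasattr(c['intrinsics'],'tolist') else c['intrinsics'])
pickle.dump(D,open('D.pkl','wb'))
save('scene.png',D['scene']['color']);save('top.png',D['top']['color'])
E
```

```text
{'t': np.float64(0.0), 'joint_pos': array([ 0.997,  0.159,  1.598,  0.   ,  1.386, -0.21 ]), 'qd': array([-0.001,  0.   ,  0.001,  0.002, -0.002, -0.001]), 'effort': array([-1.0000e-03, -3.9598e+01, -3.3144e+01, -0.0000e+00,  8.0000e-03,
       -0.0000e+00]), 'tcp_pos': array([204.271, 536.84 , 230.285]), 'tool_rot': array([ 0.181,  0.984, -0.001, -0.   ]), 'wrist_force': array([-1.135,  0.07 , -0.831]), 'torque': array([ 0.019,  0.003, -0.047]), 'grip_force': np.float64(0.0), 'opening': np.float64(85.329)}
scene [1318.06551568   31.05465346  976.99096716] [0.678, 0.646, -0.239, -0.257] [[459.46721783488914, 0.0, 281.78528753616405], [0.0, 459.46721783488914, 207.04777845753026], [0.0, 0.0, 1.0]]
top [ 429.14876037   59.14559187 1543.90664694] [0.717, -0.696, 0.035, -0.026] [[495.6311862380061, 0.0, 277.90155042797034], [0.0, 495.6311862380061, 209.45267007832], [0.0, 0.0, 1.0]]
```

View pics/top.png

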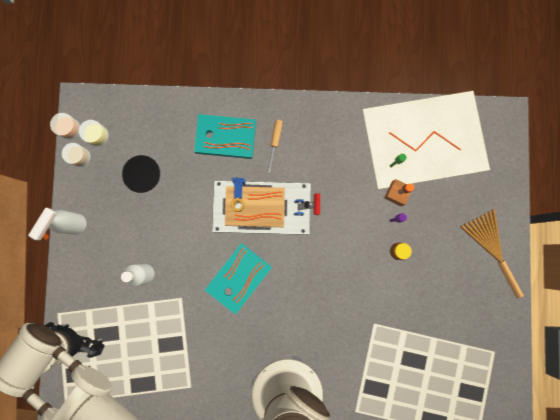

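View pics/scene.png

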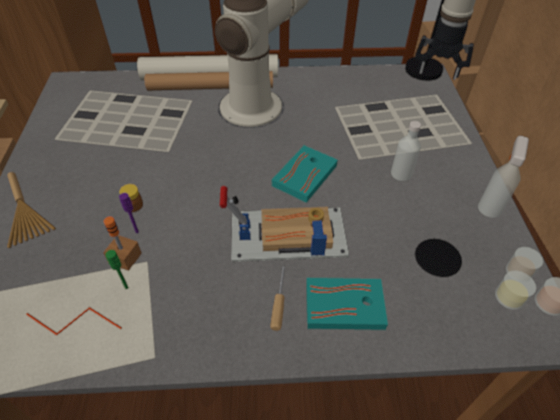

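The top view shows the jig at (262,207), with the red bar at (317,204) and the ring at (238,206). For the pin I could mistake:
- Orange handle at top (409,188), scene (112,225), above the wooden stand: this is the one described.
- Green at top (401,158), scene (114,260): look-alike.
- Purple at top (402,217), scene (126,200): look-alike.

The turquoise blocks at top (225,136) and (238,278) are not the block. The ink jar is at top (403,251).

```bash
cat >> h.py <<'E'
def ray(c,uv):
    K=np.array(c['intrinsics']);d=np.array(c['rotation'])@np.linalg.inv(K)@[uv[0],uv[1],1.]
    return np.array(c['origin']),d/np.linalg.norm(d)
def onz(c,uv,z):
    o,d=ray(c,uv);return o+d*(z-o[2])/d[2]
def tri(a,ua,b,ub):
    o1,d1=ray(a,ua);o2,d2=ray(b,ub)
    t=np.linalg.lstsq(np.c_[d1,-d2],o2-o1,rcond=None)[0]
    p,q=o1+t[0]*d1,o2+t[1]*d2
    return (p+q)/2,np.linalg.norm(p-q)
def blob(img,lo,hi,box):
    """largest blob of an HSV range inside box (x0,y0,x1,y1): centroid, area, contour"""
    m=cv2.inRange(cv2.cvtColor(img,cv2.COLOR_RGB2HSV),np.array(lo),np.array(hi))
    k=np.zeros_like(m);x0,y0,x1,y1=box;k[y0:y1,x0:x1]=m[y0:y1,x0:x1]
    n,l,st,ce=cv2.connectedComponentsWithStats(k)
    if n<2: return None
    i=1+np.argmax(st[1:,4]);ct=cv2.findContours((l==i).astype(np.uint8),0,2)[0]
    return ce[i],st[i,4],max(ct,key=cv2.contourArea)
E
python3 - <<'E'
from h import *
import pickle
D=pickle.load(open('D.pkl','rb'));T,S=D['top'],D['scene']
# plate
b=blob(T['color'],(0,0,150),(179,60,255),(200,170,325,245))
pts=cv2.convexHull(b[2]);r=cv2.minAreaRect(pts);bx=cv2.boxPoints(r)
W=np.array([onz(T,p,12) for p in bx]);print('plate',r,W.round(1).tolist(),'centre',W.mean(0).round(1),'sides',[round(np.linalg.norm(W[i]-W[(i+1)%4]),1) for i in range(4)],[round(np.degrees(np.arctan2(*(W[(i+1)%4]-W[i])[1::-1])),2) for i in range(4)])
# red bar
rb=[blob(c['color'],(0,150,60),(6,255,255),bx)for c,bx in((T,(305,185,330,225)),(S,(205,175,250,215)))]
print('bar',[(x[0],x[1]) for x in rb],tri(T,rb[0][0],S,rb[1][0]))
ob=[blob(c['color'],(4,180,120),(14,255,255),bx)for c,bx in((T,(400,175,420,200)),(S,(95,210,130,245)))]
print('pin',[(x[0],x[1]) for x in ob],tri(T,ob[0][0],S,ob[1][0]))
jar=blob(T['color'],(22,150,120),(32,255,255),(385,235,420,265));print('jar',jar[0],onz(T,jar[0],65))
# blue post/arm
for z in(80,):print('ring top',onz(T,(238,206),86))
a=cv2.resize(T['color'][170:250,200:330],None,fx=6,fy=6,interpolation=2)
c=cv2.resize(S['color'][180:300,80:240],None,fx=5,fy=5,interpolation=2)
d=cv2.resize(T['color'][140:270,370:430],None,fx=4,fy=4,interpolation=2)
save('jig.png',a);save('pin.png',c)
E
```

```text
Traceback (most recent call last):
  File "h.py", line 9, in onz
    o,d=ray(c,uv);return o+d*(z-o[2])/d[2]
        ~~~^^^^^^
  File "h.py", line 6, in ray
    K=np.array(c['intrinsics']);d=np.array(c['rotation'])@np.linalg.inv(K)@[uv[0],uv[1],1.]
                                  ~~~~~~~~~~~~~~~~~~~~~~~^~~~~~~~~~~~~~~~~
ValueError: matmul: Input operand 1 has a mismatch in its core dimension 0, with gufunc signature (n?,k),(k,m?)->(n?,m?) (size 3 is different from 4)
```

```bash
sed -i "s/np.array(c\['rotation'\])@/R.from_quat(c['rotation']).as_matrix()@/" h.py
cat > m1.py <<'E'
from h import *
import pickle
D=pickle.load(open('D.pkl','rb'));T,S=D['top'],D['scene']
b=blob(T['color'],(0,0,150),(179,60,255),(200,170,325,245))
pts=cv2.convexHull(b[2]);r=cv2.minAreaRect(pts);bx=cv2.boxPoints(r)
W=np.array([onz(T,p,12) for p in bx]);print('plate',W.round(1).tolist(),'centre',W.mean(0).round(1),'sides',[round(np.linalg.norm(W[i]-W[(i+1)%4]),1) for i in range(4)],[round(np.degrees(np.arctan2(*(W[(i+1)%4]-W[i])[1::-1])),2) for i in range(4)])
rb=[blob(c['color'],(0,150,60),(6,255,255),bx)for c,bx in((T,(305,185,330,225)),(S,(205,175,250,215)))]
print('bar',[(x[0],x[1]) for x in rb],tri(T,rb[0][0],S,rb[1][0]))
ob=[blob(c['color'],(4,180,120),(14,255,255),bx)for c,bx in((T,(400,175,420,200)),(S,(95,210,130,245)))]
print('pin',[(x[0],x[1]) for x in ob],tri(T,ob[0][0],S,ob[1][0]))
jar=blob(T['color'],(22,150,120),(32,255,255),(385,235,420,265));print('jar',jar[0],onz(T,jar[0],65))
print('ring top',onz(T,(238,206),86))
for n,lo,hi,b1,b2 in(('green',(50,100,30),(75,255,255),(385,148,410,170),(100,245,132,300)),('purple',(125,100,30),(155,255,255),(385,205,412,228),(115,190,142,240))):
    g=[blob(c['color'],lo,hi,bx) for c,bx in((T,b1),(S,b2))];print(n,[(x[0],x[1]) for x in g],tri(T,g[0][0],S,g[1][0]))
save('jig.png',cv2.resize(T['color'][170:250,200:330],None,fx=6,fy=6,interpolation=2))
save('pin.png',cv2.resize(S['color'][180:300,80:240],None,fx=5,fy=5,interpolation=2))
E
python3 m1.py
```

```text
plate [[648.1, 256.2, 12.0], [657.6, -58.4, 12.0], [483.0, -62.3, 12.0], [474.1, 249.2, 12.0]] centre [565.7  96.2  12. ] sides [np.float64(314.7), np.float64(174.7), np.float64(311.7), np.float64(174.2)] [np.float64(-88.27), np.float64(-178.71), np.float64(91.65), np.float64(2.3)]
bar [(array([316.6637931, 204.1637931]), np.int32(116)), (array([223.15503876, 196.76744186]), np.int32(129))] (array([567.67759009, -64.53858542, 159.16602505]), np.float64(0.01291482987376107))
pin [(array([408.53846154, 187.46153846]), np.int32(52)), (array([108.71186441, 221.13559322]), np.int32(59))] (array([ 624.18477739, -326.65411829,  150.20586954]), np.float64(1.710829795122951))
jar [402.65365854 250.84390244] [ 444.78499779 -332.73303674   65.        ]
ring top [562.67938714 161.13299618  86.        ]
green [(array([400.26086957, 158.1884058 ]), np.int32(69)), (array([114.47619048, 262.58008658]), np.int32(231))] (array([ 714.7652363 , -309.44413254,  112.71723849]), np.float64(3.60773289929282))
purple [(array([399.76829268, 217.70731707]), np.int32(82)), (array([127.60377358, 207.33018868]), np.int32(212))] (array([ 540.49167143, -311.83149922,  102.20350036]), np.float64(3.8082565011706415))
```

View pics/pin.png

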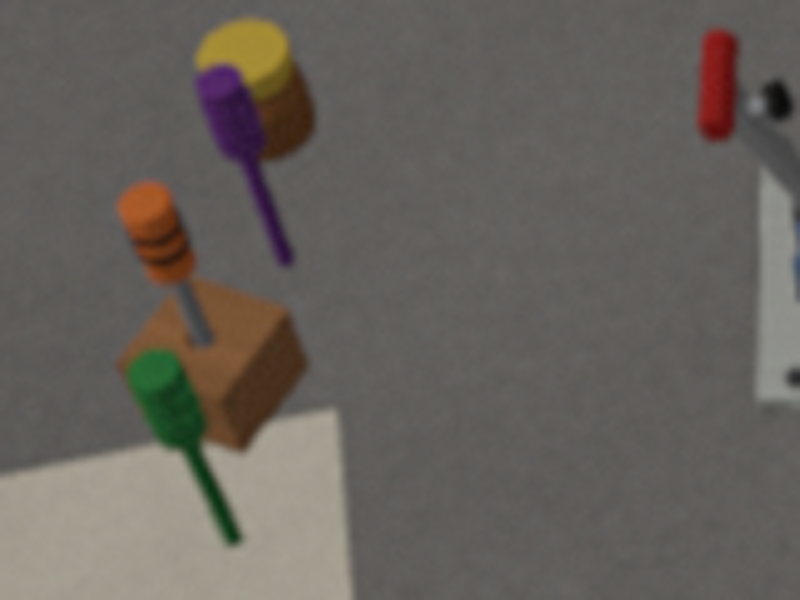

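View pics/jig.png

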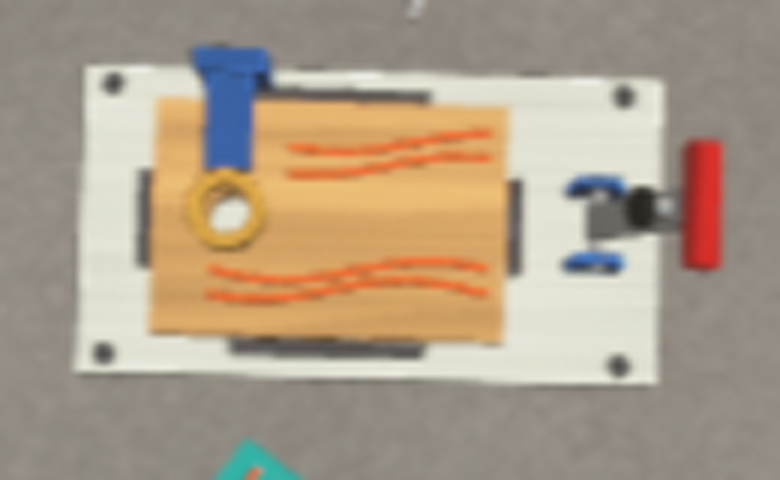

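The crops confirm the choice: the orange handle with black bands (scene crop 155,235) rises from the wooden stand at crop (215,350). Green and purple stand on their own. In the jig crop, the plate corners are at (85,66), (664,78), (658,383) and (75,372), the ring centre is at (226,211), and the bar at (702,204) is on the -y side.

```bash
cat >> h.py <<'E'
def go(p,ang=None):
    """shift in tool axes (cm) and turn to bring TCP to p, tool y at world angle ang (deg)"""
    s=arm.get_state();M=R.from_quat(s['tool_rot']).as_matrix()
    d=M.T@(np.array(p)-s['tcp_pos'])/10;y=M[:,1]
    a=0 if ang is None else -np.radians((ang-np.degrees(np.arctan2(y[1],y[0]))+90)%180-90)
    print('t',s['t'],'tcp',np.round(s['tcp_pos'],1),'q6',round(s['joint_pos'][5],2),'-> cm',d.round(2),'yaw',round(a,3))
E
python3 - <<'E'
from h import *
import pickle
D=pickle.load(open('D.pkl','rb'));T,S=D['top'],D['scene']
c=np.array([(85,66),(664,78),(658,383),(75,372)])/6+[200-.4,170-.4]
W=np.array([onz(T,p,12) for p in c]);print(W.round(1),W.mean(0))
u=(W[0]+W[3]-W[1]-W[2])[:2];print('len',np.linalg.norm(u)/2,'wid',np.linalg.norm(W[0]-W[3]));u/=np.linalg.norm(u)
o=W.mean(0)[:2]+20*u;x=np.array([u[1],-u[0]])
print('jig',o,'yaw',np.degrees(np.arctan2(x[1],x[0])))
for n,(a,b) in dict(ring=(0,50),hinge=(0,-135),bar=(0,-179)).items():print(n,(o+a*x+b*u).round(1))
print('ring img',onz(T,np.array((226,211))/6+[199.6,169.6],86))
print(R.from_quat(arm.get_state()['tool_rot']).as_matrix().round(3))
go((566,-120,225),90); go((566,-120,148),90)
E
```

```text
[[646.6 244.4  12. ]
 [649.4 -56.3  12. ]
 [490.8 -56.8  12. ]
 [487.8 243.3  12. ]] [568.65413643  93.6811539   12.        ]
len 300.3950407208413 wid 158.77670518364678
jig [568.46181322 113.68022917] yaw 0.5509739295656924
ring [568.  163.7]
hinge [569.8 -21.3]
bar [570.2 -65.3]
ring img [566.26988682 163.42338155  86.        ]
[[-0.935  0.356 -0.001]
 [ 0.356  0.935 -0.001]
 [ 0.    -0.002 -1.   ]]
t 0.1 tcp [204.3 536.9 230.4] q6 -0.21 -> cm [-57.18 -48.52   0.6 ] yaw -0.364
t 0.1 tcp [204.3 536.9 230.4] q6 -0.21 -> cm [-57.18 -48.5    8.3 ] yaw -0.364
```

```bash
r="-57.2 -48.5 0 -0.364"; python3 -m creep '-57.2 -48.5 0 -0.364;-57.2 -48.5 0 -0.364;-57.2 -48.5 0 -0.364;-57.2 -48.5 0 -0.364;-57.2 -48.5 0 -0.364;-57.2 -48.5 0 -0.364;-57.2 -48.5 0 -0.364;-57.2 -48.5 0 -0.364;-57.2 -48.5 0 -0.364;-57.2 -48.5 0 -0.364' 0; python3 -c "
from h import *
go((569,-125,148),90)"
```

```text
t: 1.35
tcp_pos: [502.4, -3.8, 231.1]
tool_rot: [0.0, 1.0, 0.0, -0.0]
wrist_force: [-0.0, 0.6, 0.4]
opening: -0.3
grip_force: 0.0
t 1.35 tcp [502.4  -3.8 231.1] q6 -1.82 -> cm [ -6.66 -12.12   8.31] yaw -0.0
```

```bash
python3 -m creep '-3.3 -6 0 0;-6.6 -12 0 0;-6.6 -12 0 0;-6.6 -12 0 0;-6.6 -12 4 0;-6.6 -12 8.3 0;-6.6 -12 8.3 0;-6.6 -12 8.3 0;-6.6 -12 8.3 0;-6.6 -12 8.3 0'; python3 -c "
from h import *
go((569,-98,148),90);go((569,14,148),90)
c=arm.capture('scene');save('s2.png',cv2.resize(c['color'][150:270,180:360],None,fx=4,fy=4,interpolation=2))"
```

```text
t: 2.6
tcp_pos: [568.9, -122.1, 150.1]
tool_rot: [-0.0, 1.0, -0.001, 0.001]
wrist_force: [0.0, -0.5, -0.7]
opening: 0.1
grip_force: 0.0
t 2.6 tcp [ 568.9 -122.1  150.1] q6 -1.99 -> cm [-0.01  2.42  0.21] yaw 0.0
t 2.6 tcp [ 568.9 -122.1  150.1] q6 -1.99 -> cm [-0.02 13.62  0.19] yaw 0.0
```

View pics/s2.png

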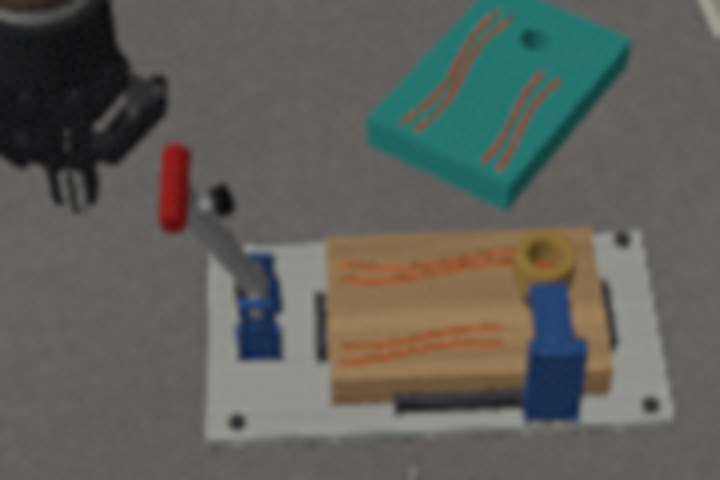

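```bash
python3 -m creep '0 2 0 0;0 3 0 0;0 4 0 0;0 5 0 0;0 6 0 0;0 7 0 0;0 8 0 0;0 9 0 0;0 10 0 0;0 11 0 0'; python3 -m creep '0 1 0 0;0 2 0 0;0 2.5 0 0;0 2.5 0 0;0 2.5 0 0;0 2.5 0 0;0 0 -4 0;0 0 -8 0;0 0 -8 0;0 0 -8 0' ; python3 -c "
from h import *
T=arm.capture('top');S=arm.capture('scene');save('s3.png',cv2.resize(S['color'][150:270,180:360],None,fx=4,fy=4,interpolation=2))
for c in(T,S):
  b=blob(c['color'],(0,150,60),(6,255,255),(180,150,360,270));print(b[0],b[1])
go((624,-327,250),90)"
```

```text
t: 3.9
tcp_pos: [567.2, -10.7, 147.5]
tool_rot: [-0.0, 1.0, 0.0, -0.001]
wrist_force: [0.8, -0.8, -0.6]
opening: -0.0
grip_force: 0.4
t: 5.15
tcp_pos: [567.6, -11.9, 227.7]
tool_rot: [0.0, 1.0, 0.0, -0.0]
wrist_force: [0.4, 0.5, -0.6]
opening: 0.2
grip_force: 0.0
[264.19 205.43] 100
[284.52293578 219.79816514] 109
t 5.25 tcp [567.  -11.6 226.7] q6 -1.8 -> cm [ -5.68 -31.54  -2.37] yaw 0.0
```

View pics/s3.png

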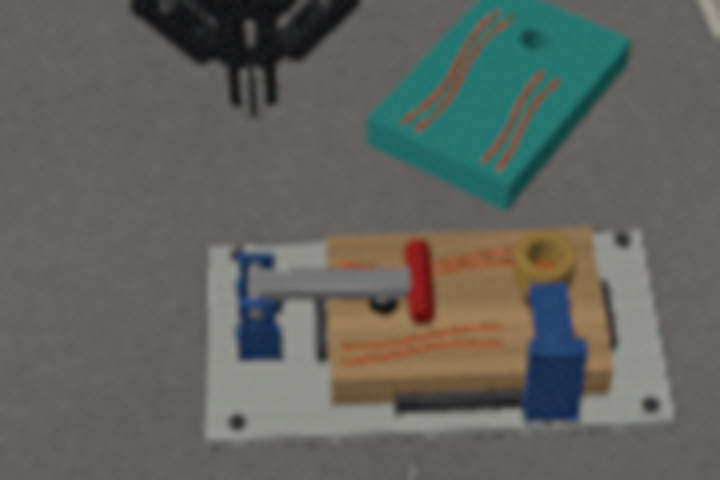

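The bar (crop 420,280) now lies level over the block, with the black foot pressing at (383,302): clamped. Next is the pin.

```bash
python3 -m creep '-2.8 -15.7 -2 0;-5.7 -31.5 -2 0;-5.7 -31.5 -2 0;-5.7 -31.5 -2 0;-5.7 -31.5 -2 0;-5.7 -31.5 -2 0;-5.7 -31.5 -2 0;-5.7 -31.5 -2 0;-5.7 -31.5 -2 0;-5.7 -31.5 -2 0' 8.5; cat >> h.py <<'E'
def wrist():
    s=arm.get_state();c=arm.capture('wrist');H=np.array(c['hand_eye'])
    M=R.from_quat(s['tool_rot']).as_matrix()
    c['origin']=np.array(s['tcp_pos'])+M@H[:3,3];c['rotation']=R.from_matrix(M@H[:3,:3]).as_quat();return c
E
python3 - <<'E'
from h import *
import pickle
c=wrist();pickle.dump(c,open('w1.pkl','wb'));save('w1.png',c['color'])
print(arm.get_state()['tcp_pos'],c['origin'],np.array(c['hand_eye']).round(2).tolist())
b=blob(c['color'],(4,170,100),(14,255,255),(0,0,560,420));print(b[0],b[1],cv2.minEnclosingCircle(b[2]))
E
```

```text
t: 6.5
tcp_pos: [625.2, -325.9, 248.7]
tool_rot: [-0.001, 1.0, -0.0, 0.0]
wrist_force: [-0.2, 0.4, 0.2]
opening: 85.3
grip_force: 0.0
[ 625.16554765 -326.11669266  248.63648546] [ 551.82505018 -325.80133957  390.95144433] [[-0.0, -0.96, -0.29, 73.35], [1.0, -0.0, 0.0, 0.19], [-0.0, -0.29, 0.96, -142.27], [0.0, 0.0, 0.0, 1.0]]
[275.42162819 206.96840826] 823 ((275.39404296875, 206.97019958496094), 16.621232986450195)
```

View pics/w1.png

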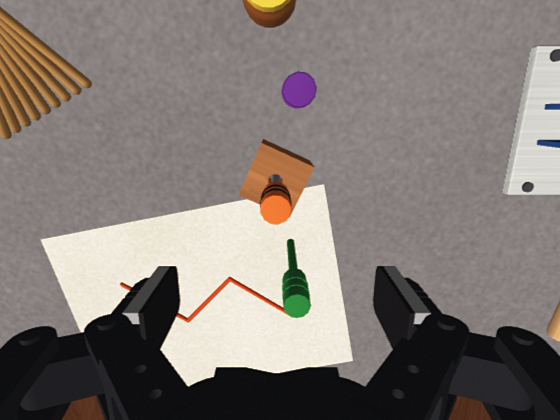

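The wrist view shows the orange handle top at (275,207), with its rod going into the stand at (275,180). Green is at (297,305) and purple at (299,90), both clear of the fingers.

```bash
python3 - <<'E'
from h import *
import pickle
c=pickle.load(open('w1.pkl','rb'))
p=onz(c,(275.4,207.5),155);print(p)
for n,uv in(('green',(297,305)),('purple',(299,90))):print(n,onz(c,uv,145))
print('width mm',onz(c,(259,207),155)-onz(c,(292,207),155))
go((p[0],p[1],114),90)
E
```

```text
[ 621.03989783 -326.19951476  155.        ]
green [ 709.64974521 -307.94770573  145.        ]
purple [ 538.71353916 -309.83816951  145.        ]
width mm [  0.02806727 -24.35211697   0.        ]
t 6.55 tcp [ 625.2 -326.1  248.6] q6 -2.22 -> cm [ 4.200e-01 -1.000e-02  1.346e+01] yaw 0.001
```

```bash
python3 -m creep '0.3 0 4 0;0.3 0 8 0;0.3 0 11 0;0.3 0 13.4 0;0.3 0 13.4 0;0.3 0 13.4 0;0.3 0 13.4 0;0.3 0 13.4 0;0.3 0 13.4 0;0.3 0 13.4 0'; python3 -m creep '0 0 0 0;0 0 0 0;0 0 0 0;0 0 0 0;0 0 0 0;0 0 0 0;0 0 0 0;0 0 0 0;0 0 0 0;0 0 0 0' 0
```

```text
t: 7.8
tcp_pos: [622.0, -326.9, 114.5]
tool_rot: [-0.0, 1.0, -0.0, 0.0]
wrist_force: [-0.3, -0.3, 0.7]
opening: 85.0
grip_force: 0.0
t: 9.05
tcp_pos: [622.1, -326.9, 114.5]
tool_rot: [-0.0, 1.0, -0.0, 0.0]
wrist_force: [-0.1, 0.4, 1.2]
opening: 23.0
grip_force: 58.7
```

Gripped at 23 mm. Now I'll lift it straight up.

```bash
python3 -m creep '0 0 -1 0;0 0 -3 0;0 0 -5 0;0 0 -7 0;0 0 -9 0;0 0 -11 0;0 0 -13 0;0 0 -13 0;0 0 -13 0;0 0 -13 0'; python3 - <<'E'
from h import *
s=arm.get_state();print(s['tcp_pos'],s['opening'],s['wrist_force'])
w=wrist();S=arm.capture('scene')
im=np.hstack([w['color'][150:420,130:430],cv2.resize(S['color'][130:265,60:150],None,fx=2,fy=2,interpolation=2)])
im=cv2.resize(im,None,fx=1.6,fy=1.6);print(im.shape);save('w2.png',im)
import pickle;pickle.dump((s,w,S),open('w2.pkl','wb'))
E
```

```text
t: 10.3
tcp_pos: [621.5, -326.5, 242.8]
tool_rot: [-0.0, 1.0, 0.001, -0.001]
wrist_force: [-0.5, -0.5, -0.7]
opening: 22.5
grip_force: 58.8
[ 621.50408359 -326.48591058  242.78737863] 22.4540525785804 [-0.54705559 -0.54535406 -0.74437802]
(432, 768, 3)
```

View pics/w2.png

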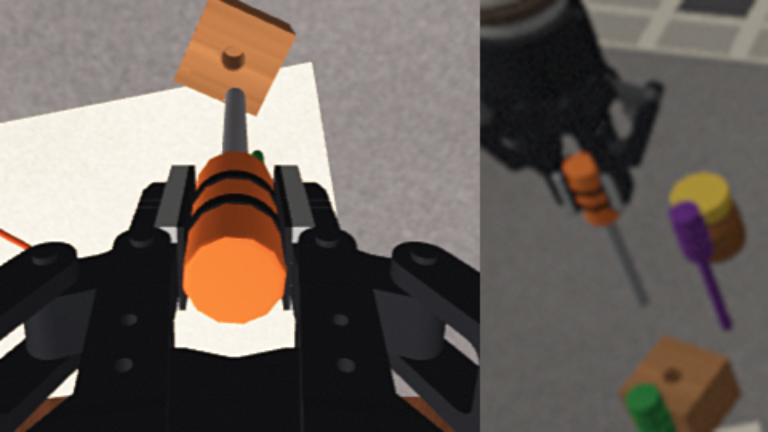

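The wrist view (left) shows the pin upright between the pads. The cap centre is near crop (235,280) and the rod tip at crop (235,88). The scene view (right) shows it clear of the stand.

```bash
python3 - <<'E'
from h import *
import pickle
s,w,S=pickle.load(open('w2.pkl','rb'));t=np.array(s['tcp_pos']);img=w['color']
dz=t[2]-114.5
# rod: grey low-saturation columns between rows
hsv=cv2.cvtColor(img,cv2.COLOR_RGB2HSV)
for r in range(202,246,4):
    row=img[r,255:300].astype(int);g=np.abs(np.gradient(row.sum(1)));print(r,row.sum(1)[8:36].tolist()) if r in(206,226,242) else 0
print('col277',img[196:216,277].sum(1).tolist())
b=blob(img,(4,170,200),(16,255,255),(200,290,340,370));print('cap',b[0],b[1],cv2.boundingRect(b[2]))
cap=onz(w,(277,323.5),155+dz);tip=onz(w,(277,206),10+dz);print('cap-tcp',cap-t,'tip-tcp',tip+[5,0,0]-t)
print('cap width',onz(w,(244,323),155+dz)-onz(w,(310,323),155+dz))
# scene: project expected tip
K=S['intrinsics'];Rm=R.from_quat(S['rotation']).as_matrix()
for off in([0,0,-104.5],[0,0,40.5]):
    q=Rm.T@(t+off-S['origin']);q=np.array(K)@q;print('scene proj',q[:2]/q[2])
E
```

```text
206 [371, 377, 379, 385, 384, 388, 390, 394, 386, 342, 264, 222, 192, 177, 182, 182, 195, 248, 332, 391, 399, 395, 393, 398, 395, 398, 395, 400]
226 [720, 726, 729, 729, 732, 741, 697, 353, 266, 243, 222, 207, 195, 194, 194, 198, 204, 213, 214, 223, 378, 665, 747, 728, 723, 722, 724, 729]
242 [723, 720, 715, 720, 736, 702, 353, 262, 240, 226, 217, 204, 194, 198, 199, 202, 207, 214, 215, 222, 230, 376, 645, 733, 718, 722, 730, 737]
col277 [416, 413, 408, 405, 402, 401, 401, 405, 385, 203, 182, 189, 192, 189, 194, 190, 193, 191, 193, 189]
cap [275.76315789 324.32067669] 2660 (244, 298, 65, 54)
cap-tcp [-0.48024404  0.45948828 40.5       ] tip-tcp [   2.55682743    1.10986829 -104.5       ]
cap width [ -0.03500704 -23.44515444   0.        ]
scene proj [110.80538293 223.48642857]
scene proj [ 91.99103961 180.01513191]
```

```bash
python3 -m creep '0.5 3 0 0;1 7 0 0;1.5 12 0 0;2 17 0 0;2.5 22 0 0;3 27 0 0;3.5 32 0 0;4 37 0 0;4.5 41 0 0;5 44 0 0'; python3 -m creep '0.4 3 0 0;0.5 4.7 0 0;0.5 4.9 0 0;0.5 4.9 0 0;0.5 4.9 0.8 0;0.5 4.9 1.6 0;0.5 4.9 1.6 0;0.5 4.9 1.6 0;0.5 4.9 1.6 0;0.5 4.9 1.6 0'; python3 - <<'E'
from h import *
s=arm.get_state();print(s['tcp_pos'],s['opening'],s['tool_rot'])
w=wrist();S=arm.capture('scene');T=arm.capture('top')
im=np.hstack([cv2.resize(w['color'][130:310,190:370],None,fx=2.5,fy=2.5,interpolation=2),cv2.resize(S['color'][160:250,270:340],None,fx=5,fy=5,interpolation=2)])
print(im.shape);save('w3.png',im)
import pickle;pickle.dump((s,w,S,T),open('w3.pkl','wb'))
E
```

```text
t: 11.65
tcp_pos: [571.3, 114.9, 244.1]
tool_rot: [-0.001, 1.0, 0.0, -0.0]
wrist_force: [0.1, -0.3, -0.7]
opening: 23.1
grip_force: 58.9
t: 12.9
tcp_pos: [567.1, 162.2, 228.6]
tool_rot: [-0.0, 1.0, 0.0, 0.0]
wrist_force: [-0.5, 0.2, -0.7]
opening: 23.0
grip_force: 58.9
[567.05628951 162.15427712 228.63532041] 22.951502348971005 [-1.15000531e-04  9.99999960e-01  2.43481091e-05  2.57251163e-04]
(450, 800, 3)
```

View pics/w3.png

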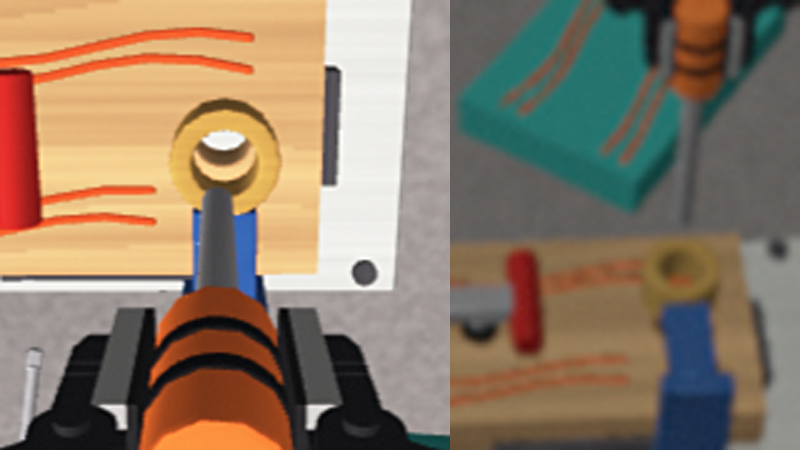

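The ring's top face is centred near crop (226,163) in the wrist view, with the pin tip at crop (217,190), above and beside it. The scene view shows the tip at (687,222), above the ring at (680,265).

```bash
python3 - <<'E'
from h import *
import pickle
s,w,S,T=pickle.load(open('w3.pkl','rb'));t=np.array(s['tcp_pos']);img=w['color']
hsv=cv2.cvtColor(img,cv2.COLOR_RGB2HSV);x,y=lambda u:190+u/2.5,lambda v:130+v/2.5
for u,v in((183,165),(268,165),(225,120),(225,108),(150,150),(225,160)):print((u,v),hsv[int(y(v)),int(x(u))])
c=img[:, :].astype(int)
print('row y=165',[tuple(hsv[196,k]) for k in range(254,306,2)])
cc=int(x(226));print('col',cc,[(r,tuple(map(int,hsv[r,cc]))) for r in range(166,220,2)])
E
```

```text
(183, 165) [ 19 157 229]
(268, 165) [ 20 156 230]
(225, 120) [ 19 158 228]
(225, 108) [ 17 164 121]
(150, 150) [ 19 107 243]
(225, 160) [ 15 126  97]
row y=165 [(np.uint8(19), np.uint8(105), np.uint8(244)), (np.uint8(19), np.uint8(105), np.uint8(244)), (np.uint8(21), np.uint8(149), np.uint8(234)), (np.uint8(20), np.uint8(155), np.uint8(231)), (np.uint8(19), np.uint8(157), np.uint8(229)), (np.uint8(19), np.uint8(158), np.uint8(227)), (np.uint8(18), np.uint8(166), np.uint8(154)), (np.uint8(16), np.uint8(149), np.uint8(147)), (np.uint8(19), np.uint8(107), np.uint8(250)), (np.uint8(19), np.uint8(104), np.uint8(249)), (np.uint8(18), np.uint8(110), np.uint8(250)), (np.uint8(15), np.uint8(127), np.uint8(209)), (np.uint8(15), np.uint8(128), np.uint8(196)), (np.uint8(15), np.uint8(127), np.uint8(203)), (np.uint8(15), np.uint8(124), np.uint8(226)), (np.uint8(18), np.uint8(112), np.uint8(243)), (np.uint8(20), np.uint8(104), np.uint8(246)), (np.uint8(20), np.uint8(102), np.uint8(248)), (np.uint8(16), np.uint8(134), np.uint8(213)), (np.uint8(18), np.uint8(167), np.uint8(176)), (np.uint8(21), np.u
[... 162 characters left out ...]
), (np.uint8(16), np.uint8(130), np.uint8(224)), (np.uint8(19), np.uint8(103), np.uint8(244))]
col 280 [(166, (17, 114, 232)), (168, (16, 121, 224)), (170, (17, 169, 83)), (172, (18, 160, 86)), (174, (19, 160, 230)), (176, (20, 153, 231)), (178, (19, 158, 228)), (180, (20, 159, 233)), (182, (24, 16, 228)), (184, (30, 2, 241)), (186, (30, 4, 240)), (188, (30, 2, 246)), (190, (14, 81, 101)), (192, (15, 125, 90)), (194, (15, 126, 97)), (196, (15, 127, 203)), (198, (20, 102, 248)), (200, (20, 100, 251)), (202, (16, 142, 174)), (204, (18, 165, 88)), (206, (11, 26, 80)), (208, (128, 13, 80)), (210, (130, 10, 78)), (212, (150, 7, 78)), (214, (130, 10, 78)), (216, (165, 6, 79)), (218, (165, 7, 78))]
```

```bash
cat > ring.py <<'E'
from h import *
def ring(w,box):
    b=blob(w['color'],(17,142,205),(23,172,245),box)
    h=cv2.convexHull(b[2]);P=np.array([onz(w,p[0],86)[:2] for p in h])
    # circle fit on the z=86 plane
    A=np.c_[2*P,np.ones(len(P))];k=np.linalg.lstsq(A,(P**2).sum(1),rcond=None)[0]
    r=np.sqrt(k[2]+k[0]**2+k[1]**2);res=np.hypot(*(P-k[:2]).T)-r
    return k[:2],r,np.abs(res).max(),len(P),cv2.boundingRect(h)
E
python3 - <<'E'
from ring import *
import pickle
s,w,S,T=pickle.load(open('w3.pkl','rb'));t=np.array(s['tcp_pos'])
k=ring(w,(255,165,306,220));print(k)
img=w['color'];v=img[:,277].astype(int).sum(1);print(v[198:212].tolist(),[img[210,264:290].astype(int).sum(1).tolist()])
z=t[2]-104.5;tip=onz(w,(277,205),z)+[5,0,0];print('tip',tip,'rel ring',tip[:2]-k[0], 'tip-tcp',tip-t)
E
```

```text
(array([565.95480624, 165.36779338]), np.float64(18.94001069196938), np.float64(0.8259972828270747), 28, (258, 174, 44, 41))
[612, 612, 624, 615, 271, 172, 196, 212, 211, 214, 210, 215, 211, 214] [[537, 511, 502, 492, 497, 502, 480, 373, 305, 271, 238, 217, 213, 211, 212, 218, 229, 244, 312, 442, 501, 501, 496, 491, 491, 492]]
tip [569.07387813 163.10596982 124.13532041] rel ring [ 3.11907188 -2.26182356] tip-tcp [   2.01758861    0.9516927  -104.5       ]
```

```bash
python3 - <<'E'
from ring import *
import pickle
s,w,S,T=pickle.load(open('w3.pkl','rb'));t=np.array(s['tcp_pos'])
for z in(124.1,):print('tip scene',onz(S,(317.2,204.3),z))
for box in((295,200,335,235),):
    b=blob(S['color'],(15,120,90),(27,255,255),box);print(b[0],b[1],cv2.boundingRect(b[2]))
save('sc.png',cv2.resize(S['color'][190:240,290:340],None,fx=12,fy=12,interpolation=2))
print(onz(S,(316,212.2),86))
E
```

```text
tip scene [571.22721133 164.57829877 124.1       ]
[315.41011236 214.25842697] 178 (307, 208, 18, 17)
[564.47927064 164.72822633  86.        ]
```

View pics/sc.png

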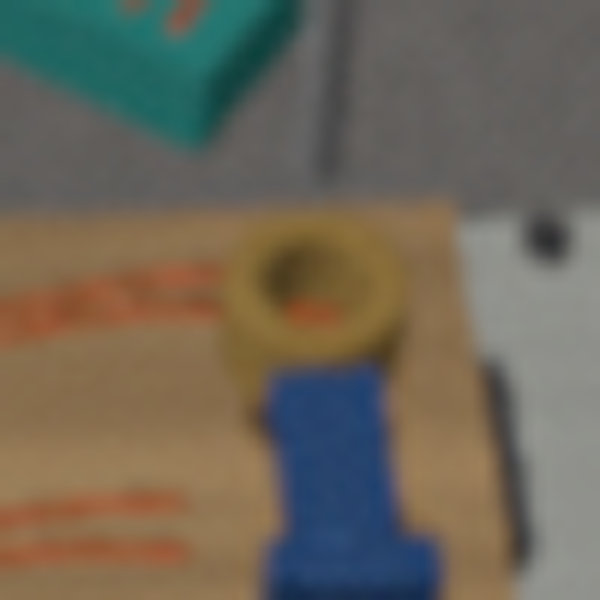

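The crop shows the ring's top face spanning 225..408 by 210..362, centred at (317,287), and the rod's lower end at (325,183).

```bash
python3 - <<'E'
from ring import *
import pickle
s,w,S,T=pickle.load(open('w3.pkl','rb'))
f=lambda u,v:(290+u/12-.46,190+v/12-.46)
print('tip',onz(S,f(325,183),124.1)-[5,0,0],'ring',onz(S,f(317,287),86))
E
```

```text
tip [567.77370605 162.98549236 124.1       ] ring [568.65708908 164.19434088  86.        ]
```

```bash
python3 -m creep '0.15 0.2 0 0;0.15 0.2 0.5 0;0.15 0.2 1 0;0.15 0.2 1.5 0;0.15 0.2 2 0;0.15 0.2 2.5 0;0.15 0.2 2.8 0;0.15 0.2 2.8 0;0.15 0.2 2.8 0;0.15 0.2 2.8 0'; python3 - <<'E'
from ring import *
s=arm.get_state();t=np.array(s['tcp_pos']);print(t)
w=wrist()
print(ring(w,(255,140,310,220)))
b=blob(w['color'],(17,142,205),(23,172,245),(255,140,310,220));print(cv2.boundingRect(b[2]))
im=np.hstack([cv2.resize(w['color'][140:240,230:330],None,fx=5,fy=5,interpolation=2)]);save('w4.png',im)
z=t[2]-104.5;tip=onz(w,(276.8,204.5),z)+[5,0,0];print('tip',tip,'tip-tcp',tip-t)
S=arm.capture('scene')
import pickle;pickle.dump((s,w,S),open('w4.pkl','wb'))
E
```

```text
t: 14.3
tcp_pos: [565.6, 164.1, 200.6]
tool_rot: [-0.0, 1.0, 0.0, 0.0]
wrist_force: [-0.3, 1.0, -1.0]
opening: 22.8
grip_force: 58.9
[565.58116494 164.13193679 200.63974035]
(array([566.05671067, 165.38181993]), np.float64(19.03256858564473), np.float64(0.46162329339527375), 21, (255, 183, 47, 37))
(255, 183, 47, 37)
tip [567.19912938 164.93048956  96.13974035] tip-tcp [   1.61796444    0.79855277 -104.5       ]
```

View pics/w4.png

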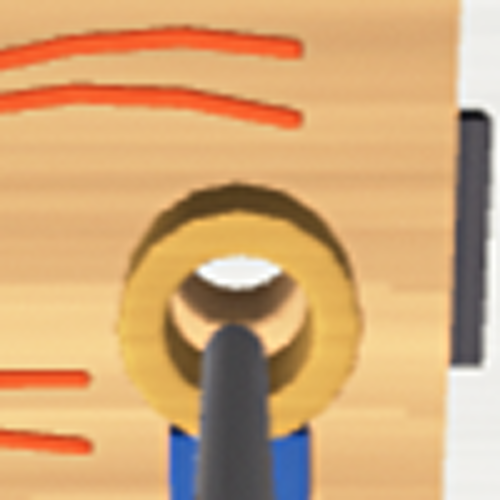

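The tip is inside the bore outline at crop (234,322), with the bore centre at about (240,320). The offset is about 1 mm, so I'll correct it and lower slowly. I have now viewed 11 pictures, one over the allowed 10, so I'll use numbers only from here.

```bash
python3 -m creep '0.06 0.06 0 0;0.06 0.06 0 0;0.06 0.06 0.5 0;0.06 0.06 1 0;0.06 0.06 1.5 0;0.06 0.06 2 0;0.06 0.06 2.5 0;0.06 0.06 3 0;0.06 0.06 3 0;0.06 0.06 3 0'; python3 - <<'E'
from ring import *
s=arm.get_state();t=np.array(s['tcp_pos']);print(t,s['wrist_force'].round(1),s['torque'].round(2))
w=wrist();k=ring(w,(250,150,312,225));print(k)
# rod centre where it crosses the ring-top plane z=86 : pixel row of the rod axis there
H=R.from_quat(w['rotation']).as_matrix();q=np.array(w['intrinsics'])@(H.T@(np.array([*k[0],86.])-w['origin']));q=q[:2]/q[2];print('ring centre px',q)
for dx in(-5,):
  q2=np.array(w['intrinsics'])@(H.T@(np.array([k[0][0]-5,k[0][1],86.])-w['origin']));q2=q2[:2]/q2[2]
g=w['color'][int(round(q[1])),250:306].astype(int).sum(1);print(int(round(q[1])),g.tolist())
go((t[0],t[1],130.5),None)
E
```

```text
t: 15.65
tcp_pos: [565.0, 164.7, 170.5]
tool_rot: [-0.0, 1.0, 0.0, 0.0]
wrist_force: [0.6, -0.2, -1.1]
opening: 22.8
grip_force: 58.9
[564.95411348 164.73645945 170.51515512] [ 0.6 -0.2 -1.1] [ 0.02 -0.   -0.01]
(array([565.80404347, 165.23594333]), np.float64(18.886781327127256), np.float64(0.6724962214051615), 21, (250, 192, 54, 33))
ring centre px [276.44670367 217.82919863]
218 [527, 528, 514, 510, 506, 502, 495, 499, 485, 434, 302, 243, 227, 218, 325, 518, 616, 614, 615, 597, 477, 333, 278, 250, 229, 212, 209, 210, 211, 219, 226, 232, 250, 461, 620, 614, 612, 615, 574, 416, 309, 330, 373, 423, 500, 539, 523, 516, 510, 506, 504, 499, 492, 453, 498, 608]
t 15.7 tcp [565.  164.7 170.6] q6 -1.49 -> cm [0.01 0.   4.01] yaw 0
```

```bash
python3 -m creep '0 0 0.5 0;0 0 1 0;0 0 1.5 0;0 0 2 0;0 0 2.5 0;0 0 3 0;0 0 3.5 0;0 0 4 0;0 0 4 0;0 0 4 0'; python3 - <<'E'
from ring import *
s=arm.get_state();t=np.array(s['tcp_pos']);print(t,s['wrist_force'].round(1),s['torque'].round(2),s['opening'])
w=wrist();k=ring(w,(235,170,320,300));print(k)
H=R.from_quat(w['rotation']).as_matrix();q=np.array(w['intrinsics'])@(H.T@(np.array([565.9,165.3,86.])-w['origin']));q=q[:2]/q[2];print('ring centre px',q)
r=int(round(q[1]));
for rr in(r-6,r,):print(rr,w['color'][rr,240:315].astype(int).sum(1).tolist())
T=arm.capture('top');b=blob(T['color'],(0,150,60),(6,255,255),(180,150,360,270));print('bar',b[0],b[1])
E
```

```text
t: 16.95
tcp_pos: [564.9, 164.7, 130.5]
tool_rot: [-0.0, 1.0, -0.0, 0.0]
wrist_force: [0.3, -0.7, -0.9]
opening: 22.8
grip_force: 58.9
[564.94673382 164.72199061 130.50056572] [ 0.3 -0.7 -0.9] [-0.01 -0.02  0.02] 22.82559798775516
(array([565.78265398, 165.31104399]), np.float64(19.02995353310838), np.float64(0.6194410624730757), 23, (245, 208, 65, 51))
ring centre px [276.67501365 238.71203709]
233 [599, 601, 602, 605, 587, 538, 518, 517, 506, 498, 494, 487, 490, 486, 488, 478, 475, 414, 270, 231, 434, 614, 618, 604, 604, 604, 605, 607, 597, 481, 335, 275, 257, 241, 221, 214, 215, 217, 220, 223, 234, 238, 242, 257, 458, 618, 608, 602, 597, 601, 603, 606, 610, 552, 396, 376, 456, 516, 509, 503, 495, 492, 484, 485, 480, 475, 468, 452, 406, 470, 610, 605, 599, 601, 601]
239 [600, 603, 605, 603, 577, 528, 533, 519, 510, 507, 504, 500, 500, 496, 492, 477, 419, 272, 240, 240, 237, 234, 221, 217, 272, 404, 543, 615, 586, 385, 306, 263, 248, 237, 221, 212, 218, 217, 223, 225, 229, 240, 242, 251, 360, 548, 619, 608, 562, 400, 270, 277, 309, 330, 352, 378, 414, 483, 542, 531, 518, 514, 509, 506, 503, 500, 498, 491, 462, 473, 560, 603, 598, 599, 597]
bar [264.16831683 205.38613861] 101
```

```bash
python3 -c "
from bench import arm
print(arm.sign_off())"
```

```text
the job is handed in; nothing more can be done
None
```

I handed the job in at about 17 s: the clamp is closed on the block, and the gripper holds the pin upright and about 1 mm or less off-centre in the ring, with its tip about halfway into the block and no contact force measured; I viewed 11 pictures, one over the limit of 10.

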